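# Stock the spice carousel and bring the shaker to the front

## Robot

A 7-joint arm with a two-finger parallel gripper is mounted at the origin on a cart in front of the work surface, level with it; the furniture and walls round the work are solid. World frame = base frame: x ahead of the robot, y to its left, z up, the work surface at z = 0. Lengths are in m, angles in rad, forces in N, time in s.
With the tool pointing down it reaches from about 0.4 to 0.875 m from the base axis. Payload 4.4 kg.
Tool frame: the origin (TCP) lies at the very end of the fingers, on their centre line; the grasp point (between the pads) lies 19 mm behind it; z points along the fingers, y is the line along which they close (so a half turn about z gives the same grasp; the last joint's range is limited). The gripper opens to 85 mm and grips with 20 to 120 N. Pads are 22 mm wide; open, the fingers measure 114 mm over their backs; the gripper's body (76 mm by 85 mm) begins 54 mm behind the grasp point. The pads swing forward as they close: fully open they stand 13 mm farther back than shut.
Start: joints at [-1.181, 0.628, 0.038, 1.517, -0.027, 0.996, -0.02], TCP at [0.286, 0.584, 0.231] pointing down, gripper open.
Joint ranges: [-3.06, 3.06], [-0.37, 2.12], [-1.25, 1.32], [0.18, 2.47], [-1.1, 4.24], [0.23, 1.98], [-2.94, 2.94]. Speed limits (rad/s): [2.57, 2.57, 3.14, 3.14, 3.14, 3.14, 3.14].

## Interface

Orientations are given as a unit quaternion [x, y, z, w].
In Python, from station import robot gives the robot as it stands.
- The arm moves only by the shell command python3 -m pendant 'ROWS' [FORCE]. ROWS is a JSON object whose one key "deltas" holds a list of rows, each a list of 7 numbers: the shift along the tool's x, y, z in m, then the turn, a rotation vector about the tool's x, y, z in rad, then the finger opening in m, from 0 to 0.0854. In form: {"deltas": [[x, y, z, wx, wy, wz, grip], ...]}. A call has 1 to 20 rows; each row is the pose to reach, as a shift and turn from the pose commanded when the call began, along the tool's axes at that moment; what a row does not reach only later rows make up. A row lasts 1/8 s, in which the tool goes at most 62.5 mm and 10.7 degrees, less where a joint would pass 70% of its speed; a pose out of reach is approached as far as the arm can. A call with a gripper value outside its range is refused whole. The fingers move at their own pace and stop on an object; FORCE is the grip in N (left out, the last holds). Time passes only in rows, so rows that repeat a pose let the fingers close. It gives the time, the measured TCP pose, the force, the opening and the grip force at its end, in the units of the state.
- robot.state(): the state, without advancing time (a new reading comes with each control period).
- robot.capture(name): name is "side" or "top" or "wrist"; returns (picture, depth): 384x512x3 uint8, red, green, blue; 384x512 float32, m along the optical axis (not along the pixel's ray), 0 where there is no reading.
- robot.camera_params(name): a dict with "fx", "fy", "cx", "cy" (pixels), "k1" (the pictures are not rectified: a ray, as slopes to the right and down, at radius r is drawn at 1 + k1 r^2 times it, then the intrinsics apply), "R" (3x3) and "t" (3): a world point X has camera coordinates R X + t. Camera axes: x right, y down, z forward; pixel columns grow to the right and rows downward; lengths in m; the calibration is good to about 2 mm. A picture is of the moment at which its call begins: read the wrist's pose just before it. camera_params takes no time and is no camera call; for the wrist camera it gives the pose at the moment of the call.
- robot.close_job(): hands the job in; it is judged then, once.
Trained networks look in the newest picture that a camera, given by its name, has taken for a name from the list of things; names that differ only in an ending like _2 or _b are one class to them, and where a whole thing is asked for, a point or a joint stands for the part that bears it (a point fixed in the world has none). Each returns a list of dicts, best first, with "score" (0 to 1); they miss things now and then, are a little off and sometimes report something else, mostly with a low value. They report only what shows in the picture. A call takes as long as a camera call. They do not tell look-alikes from the thing itself.
- robot.trace(camera, thing): "mask" (384x512 bool, what is visible of it) and "at" ([column, row] in pixels, amid what is visible of it).
The state is a dict: "clock": time; "qpos": joint angles; "dq": joint speeds; "joint_efforts": joint torques, N m; "tcp_pos": TCP position; "orientation": TCP orientation; "force": force on the tool from outside, world axes, zero at the start; "ft_torque": the same for the moment, N m; "gripper_width": finger opening in m; "gripper_force": force on a finger pad.
Only numpy, scipy, OpenCV 4.12 (cv2) and the standard library are available. Lean on these libraries where they do the work, as an engineer would, in place of code of your own. Each camera call takes 0.05 s, during which the arm holds its last target. There are 200 camera calls.

## Task

Stock the spice carousel with exactly two of the three dark-lidded spice jars standing beside it on the worktop, each upright in a free cup of its own, and leave the third jar standing where it is. Then take the carousel by the bar handle on its centre post and turn it until the domed shaker, which stays in its cup, is at the front, in line with the tongue that sticks out from the fixed foot. Finish while still gripping the handle, holding the carousel still there; leave the tin, the steel cup and the mug alone.

Things in the scene. Friction and masses are not known exactly. Their poses are not given: they have to be found in the camera images.
- carousel_foot: fixed dark steel foot, a disc 216 mm across, 12 mm high, mostly hidden under the deck. At its front a flat tongue 30 mm wide, 9 mm high, with a small stud sticks out to 165 mm from the centre (40 mm beyond the deck's rim). Origin: centre of the underside, on the turning axis; the tongue points along its own -x (towards the robot, within about 25 degrees).
- front_spot (a point): point fixed to the foot, not turning: where the centre of a jar's underside is when its cup is exactly in line with the tongue; 90 mm from the turning axis towards the tongue, at the height of the deck's top (28 mm above the worktop).
- carousel (a joint): turn of the deck about its upright axis since the start, rad; 0 at the start of every episode, grows anticlockwise seen from above, free to turn about a full turn each way. Light friction (0.1 N m); it stays where it is left.
- deck (a point): turns with the wooden deck (disc 250 mm across, 16 mm thick): on the axis, on the deck's top, 28 mm above the worktop. Five cups (rings 28 mm high, 52 mm inside) for jars to stand on the deck, centres 90 mm from the axis at 180, 252, 324, 36, 108 degrees from its x towards its y. At the start 252 and 108 hold the shaker and a spice jar, either way round; 180, 324 and 36 are empty.
- handle: bar handle on top of the centre post, fixed to the deck: a wooden bar 52 mm long, 14 mm thick, 30 mm high, on the turning axis. Origin: the bar's centre, 138 mm above the worktop. Its length lies along its own x, which is the deck's x; pinch it across its thickness (y) from above. Turn gently: the jars stand loose. A tall cabinet, its door ajar, stands to the left of the carousel.
- shaker: shaker with a domed top, no dark lid, 44 mm diameter, 90 mm tall, loose in a cup on the carousel. It is the one to bring to the front. Origin: centre of its underside, z up.
- seated_jar: dark-lidded round spice jar, 41 mm diameter, 105 mm tall; the one already standing in a cup on the carousel at the start; it stays there. Loose, 0.1 kg or so. Origin: centre of its underside, z up along the jar.
- jar_a: dark-lidded round spice jar, 41 mm diameter, 105 mm tall; one of the three on the worktop. Loose, 0.1 kg or so. Origin: centre of its underside, z up along the jar.
- jar_b: dark-lidded round spice jar, 41 mm diameter, 105 mm tall; one of the three on the worktop. Loose, 0.1 kg or so. Origin: centre of its underside, z up along the jar.
- jar_c: dark-lidded round spice jar, 44 mm diameter, 105 mm tall; one of the three on the worktop. Loose, 0.1 kg or so. Origin: centre of its underside, z up along the jar.
- tuna_tin: flat tin, 86 mm diameter, 40 mm high, a bystander. Origin: centre of its underside.
- steel_cup: tall steel cup, 76 mm diameter, 102 mm high, a bystander. Origin: centre of its underside.
- mug: white mug, 79x104 mm, 84 mm high, a bystander. Origin: centre of its underside.
Mind the look-alikes: they are no part of the job. Leave any purple or yellow look-alike of the jar_b alone.

How it is judged:
By the outcome, as a careful person would: the job done as asked, in the order asked, and still so for the second after the job is handed in, while the arm keeps its last pose, push and grip.
It also fails if it takes over 70 s, if anything falls off the work surface, if the arm or the gripper's body presses on something with over 40 N, if the wrist force passes 120 N, or if a joint passes its speed limit or range.

## Working session

There is one attempt and no reset: what is moved stays moved. The work goes in short steps, Python scripts to look and compute and a shell command to move; the robot and the scene stay as the last step left them, time stands still between calls to the robot, and variables do not carry over. Pictures are saved under pics/ and viewed, at most 10 in all, crops included, and the job is handed in when it is done.

```bash
mkdir -p pics; cat > h.py <<'E'
import numpy as np, cv2
from station import robot
def grab(n):
    P=robot.camera_params(n); im,d=robot.capture(n); return P,im,d
def cloud(P,d):
    v,u=np.mgrid[0:384,0:512]
    x=(u-P['cx'])/P['fx']; y=(v-P['cy'])/P['fy']
    r=np.hypot(x,y); q=r.copy()
    for _ in range(8): q=r/(1+P['k1']*q*q)
    s=np.where(r>0,q/np.maximum(r,1e-9),1)
    C=np.stack([x*s*d,y*s*d,d],-1)
    W=(C-np.array(P['t']))@np.array(P['R']); W[d<=0]=np.nan
    return W
def save(n,im,z=1): cv2.imwrite('pics/'+n,cv2.resize(im[...,::-1],None,fx=z,fy=z,interpolation=cv2.INTER_CUBIC))
E
python3 - <<'E'
from h import *
s=robot.state(); print(s['clock'],s['tcp_pos'],s['orientation'])
for n in ['side','top']:
    P,im,d=grab(n); save(n+'0.png',im,1.55)
    W=cloud(P,d); print(n,np.round(-np.array(P['R']).T@P['t'],2))
    for th in ['jar_a','shaker','handle','carousel_foot','deck','tuna_tin','steel_cup','mug']:
        for r in robot.trace(n,th):
            if r['score']<.2: continue
            p=W[r['mask']]; p=p[~np.isnan(p[:,0])]
            if len(p)<5: continue
            zt=np.percentile(p[:,2],97); t=p[p[:,2]>zt-.012]
            print(th,round(r['score'],2),np.round(r['at']),len(p),'med',np.round(np.median(p,0),3),'ztop',round(zt,3),'topmid',np.round((np.percentile(t,3,0)+np.percentile(t,97,0))[:2]/2,3),'ext',np.round((np.percentile(t,97,0)-np.percentile(t,3,0))[:2],3))
E
```

```text
0.0 [0.2857839  0.5830835  0.23038964] [ 2.25924835e-01  9.74144257e-01 -9.40864815e-04 -2.25567021e-04]
side [ 0.53 -0.9   0.71]
jar_a 0.93 [294. 225.] 730 med [ 0.631 -0.261  0.069] ztop 0.106 topmid [ 0.633 -0.246] ext [0.037 0.037]
jar_a 0.84 [289. 331.] 957 med [ 0.601 -0.534  0.087] ztop 0.107 topmid [ 0.603 -0.521] ext [0.036 0.037]
jar_a 0.82 [231. 229.] 462 med [ 0.478 -0.284  0.09 ] ztop 0.106 topmid [ 0.479 -0.272] ext [0.035 0.036]
jar_a 0.68 [248. 213.] 596 med [ 0.513 -0.212  0.072] ztop 0.106 topmid [ 0.512 -0.199] ext [0.035 0.036]
shaker 0.68 [246. 141.] 184 med [0.508 0.104 0.081] ztop 0.115 topmid [0.509 0.113] ext [0.026 0.023]
handle 0.54 [256. 141.] 173 med [0.541 0.025 0.14 ] ztop 0.153 topmid [0.54  0.027] ext [0.044 0.01 ]
carousel_foot 0.35 [263. 175.] 2961 med [0.555 0.006 0.028] ztop 0.139 topmid [0.541 0.026] ext [0.045 0.009]
deck 0.98 [259. 173.] 3280 med [0.552 0.007 0.028] ztop 0.138 topmid [ 0.535 -0.009] ext [0.057 0.078]
tuna_tin 0.97 [184. 207.] 824 med [ 0.344 -0.144  0.035] ztop 0.038 topmid [ 0.341 -0.13 ] ext [0.075 0.078]
tuna_tin 0.5 [207. 1
[... 873 characters left out ...]
4 med [0.513 0.109 0.105] ztop 0.118 topmid [0.513 0.118] ext [0.028 0.028]
handle 0.52 [155. 196.] 172 med [0.543 0.03  0.151] ztop 0.156 topmid [0.542 0.032] ext [0.046 0.014]
deck 0.93 [167. 198.] 6119 med [0.548 0.027 0.028] ztop 0.064 topmid [0.537 0.024] ext [0.206 0.199]
tuna_tin 0.92 [227. 281.] 889 med [ 0.344 -0.127  0.036] ztop 0.041 topmid [ 0.344 -0.126] ext [0.074 0.074]
steel_cup 0.82 [266. 124.] 669 med [ 0.755 -0.228  0.042] ztop 0.102 topmid [ 0.74  -0.226] ext [0.071 0.069]
mug 0.65 [336. 156.] 805 med [ 0.671 -0.419  0.081] ztop 0.087 topmid [ 0.675 -0.422] ext [0.062 0.06 ]
mug 0.25 [129. 208.] 275 med [0.513 0.11  0.101] ztop 0.118 topmid [0.513 0.118] ext [0.028 0.028]
```

View pics/side0.png

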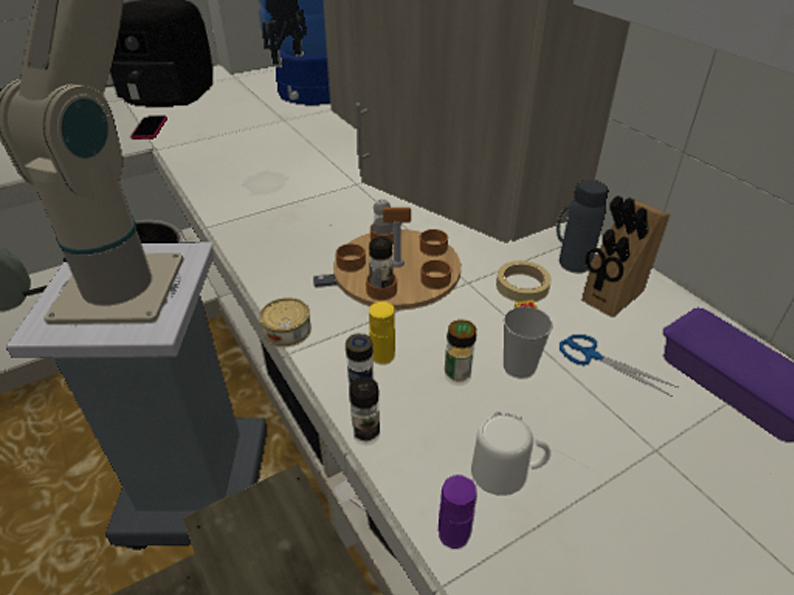

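View pics/top0.png

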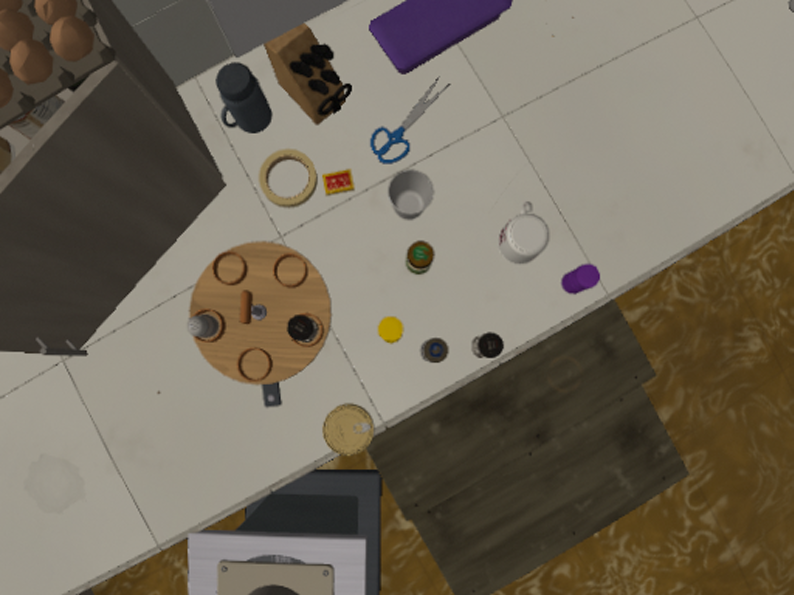

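Side view (zoomed picture pixels): dark-lidded candidates are black at (365,408), blue-ringed at (359,360) and green-topped at (460,350). The look-alikes are yellow at (382,333) and purple at (457,510), and the seated jar is at (381,260). In the top view, the front cup (255,363) and back-right cup (291,270) are free and clear of the cabinet. The shaker is on the left at (205,325), and the tongue is at (272,394). I choose the green and black jars and leave the blue-ringed one.

```bash
cat >> h.py <<'E'
from scipy.spatial.transform import Rotation as Ro
def plan(x,y,z,yaw):
    "tool-frame delta to TCP xyz with tool y at yaw deg, tool down"
    s=robot.state(); R0=Ro.from_quat(s['orientation'])
    c,n=np.cos(np.radians(yaw)),np.sin(np.radians(yaw))
    T=np.array([[-n,c,0],[c,n,0],[0,0,-1]])
    d=R0.inv().apply(np.array([x,y,z])-s['tcp_pos']); w=(R0.inv()*Ro.from_matrix(T)).as_rotvec()
    y0=R0.as_matrix()[:,1]
    print('delta',np.round(d,4),np.round(w,4),'rows>=',round(max(np.linalg.norm(d)/.0625,np.degrees(np.linalg.norm(w))/10.7),1),'yaw now',round(np.degrees(np.arctan2(y0[1],y0[0])),1),'t',round(s['clock'],2))
def circ(p):
    A=np.c_[2*p,np.ones(len(p))]; b=(p**2).sum(1); s=np.linalg.lstsq(A,b,rcond=None)[0]
    return s[:2],np.sqrt(s[2]+s[:2]@s[:2])
E
python3 - <<'E'
from h import *
P,im,d=grab('top'); W=cloud(P,d); X=W.reshape(-1,3); X=X[~np.isnan(X[:,0])]
near=lambda c,r,a,b:X[(np.hypot(X[:,0]-c[0],X[:,1]-c[1])<r)&(X[:,2]>a)&(X[:,2]<b)]
q=near((.545,.025),.16,.022,.034)[:,:2].astype(np.float32)
h=cv2.convexHull(q)[:,0]; c,r=circ(h); print('deck',c,r,cv2.minEnclosingCircle(q))
hd=near(c,.05,.146,.165)[:,:2]; hm=hd.mean(0); ev=np.linalg.svd(hd-hm)[2][0]; print('handle',hm,np.degrees(np.arctan(ev[1]/ev[0])),len(hd))
t=near((.4,.004),.05,.004,.02); print('tongue',len(t),t.mean(0),np.percentile(t,[2,98],0))
tm=t[:,:2].mean(0)-c; print('tongue az',np.degrees(np.arctan2(tm[1],tm[0])))
for a in range(5):
    best=None
rg=near(c,.125,.048,.06)[:,:2]-c
for th in np.arange(-40,40,.5):
    ctr=.09*np.exp(1j*np.radians(th+np.array([180,324,36])))
    z=rg[:,0]+1j*rg[:,1]; D=np.abs(z[:,None]-ctr); m=((D>.024)&(D<.032)).sum()
    best=max(best or (0,0),(m,th))
print('ring fit',best,len(rg))
for n,p in dict(seated=(.54,-.06),shaker=(.51,.117)).items(): pass
cab=X[(X[:,1]>.1)&(X[:,2]>.18)&(X[:,1]<.7)]
for a in np.arange(.1,.7,.1):
    k=cab[(cab[:,1]>=a)&(cab[:,1]<a+.1)]
    if len(k): print('cab y',round(a,1),'xmin',np.round(k[k[:,0].argmin()],3))
save('crop1.png',im[130:250,240:340],5)
for n,p in dict(blk=(.489,-.357),blu=(.481,-.271),grn=(.634,-.245)).items():
    k=near(p,.035,.098,.115)[:,:2]; print(n,cv2.minEnclosingCircle(k.astype(np.float32)))
plan(.45,-.05,.26,0)
E
```

```text
deck [0.54238223 0.03140362] 0.1248078027324716 ((0.5431233048439026, 0.03190051019191742), 0.12638850510120392)
handle [0.54242072 0.03182104] -0.787517429542723 123
tongue 171 [0.39759227 0.00931629 0.00896798] [[ 0.36384182 -0.01761256  0.00437991]
 [ 0.41974214  0.02591492  0.01526478]]
tongue az -171.32654444351414
ring fit (np.int64(247), np.float64(-1.0)) 395
cab y 0.1 xmin [0.649 0.2   0.385]
cab y 0.2 xmin [0.534 0.299 0.271]
cab y 0.3 xmin [0.46  0.322 0.235]
blk ((0.4902626872062683, -0.3575127422809601), 0.020903579890727997)
blu ((0.48067301511764526, -0.2703772485256195), 0.020002055913209915)
grn ((0.6365329623222351, -0.24424132704734802), 0.02181410603225231)
delta [-0.4261 -0.4968 -0.0287] [ 0.    -0.     1.115] rows>= 10.5 yaw now 63.9 t 0.95
```

View pics/crop1.png

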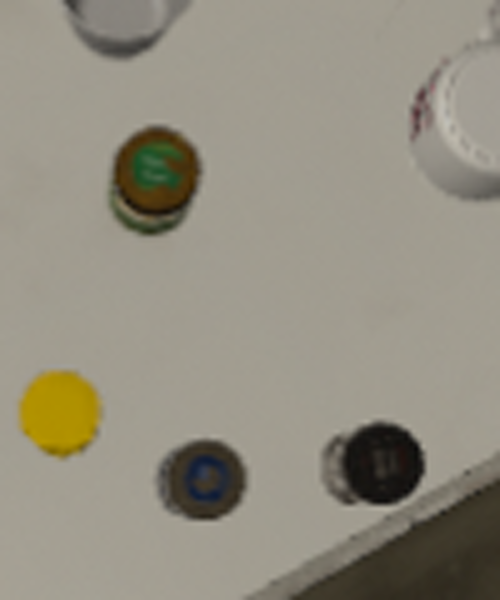

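Top crop: green-topped at (155,168), blue-ringed at (205,478) and black at (382,462) are the three dark-lidded jars. Yellow at (60,410) is the look-alike. I go for the green-topped jar first.

```bash
python3 - <<'E'
from h import *
plan(.30,.34,.27,60);plan(.43,0,.27,57);plan(.52,-.15,.26,55);plan(.636,-.245,.20,55)
E
```

```text
delta [-0.1197 -0.2127 -0.0387] [0.     0.     0.0678] rows>= 4.0 yaw now 63.9 t 0.95
delta [-0.3861 -0.4607 -0.0387] [0.     0.     0.1202] rows>= 9.6 yaw now 63.9 t 0.95
delta [-0.5329 -0.5558 -0.0287] [0.     0.     0.1551] rows>= 12.3 yaw now 63.9 t 0.95
delta [-0.6789 -0.59    0.0313] [0.     0.     0.1551] rows>= 14.4 yaw now 63.9 t 0.95
```

```bash
python3 -m pendant '{"deltas":[[-0.03,-0.05,-0.01,0,0,0.02,0.085],[-0.06,-0.105,-0.02,0,0,0.035,0.085],[-0.09,-0.16,-0.03,0,0,0.05,0.085],[-0.12,-0.213,-0.039,0,0,0.068,0.085],[-0.165,-0.255,-0.039,0,0,0.08,0.085],[-0.21,-0.296,-0.039,0,0,0.09,0.085],[-0.254,-0.337,-0.039,0,0,0.1,0.085],[-0.298,-0.379,-0.039,0,0,0.11,0.085],[-0.342,-0.42,-0.039,0,0,0.115,0.085],[-0.386,-0.461,-0.039,0,0,0.12,0.085],[-0.435,-0.493,-0.036,0,0,0.13,0.085],[-0.484,-0.525,-0.033,0,0,0.14,0.085],[-0.533,-0.556,-0.029,0,0,0.155,0.085],[-0.582,-0.568,-0.01,0,0,0.155,0.085],[-0.63,-0.579,0.01,0,0,0.155,0.085],[-0.679,-0.59,0.031,0,0,0.155,0.085],[-0.679,-0.59,0.031,0,0,0.155,0.085],[-0.679,-0.59,0.031,0,0,0.155,0.085]]}' 40
python3 - <<'E'
from h import *
P,im,d=grab('wrist'); W=cloud(P,d); save('wr1.png',im,1)
X=W.reshape(-1,3); X=X[~np.isnan(X[:,0])]
k=X[(np.hypot(X[:,0]-.636,X[:,1]+.245)<.035)&(X[:,2]>.098)&(X[:,2]<.115)]
print(len(k),cv2.minEnclosingCircle(k[:,:2].astype(np.float32)),np.percentile(k[:,2],95))
plan(.636,-.2445,.064,55)
print(robot.state()['tcp_pos'])
E
```

```text
clock: 3.2
tcp_pos: [0.6355, -0.2445, 0.2]
orientation: [0.301, 0.954, 0.0, -0.001]
force: [-0.4, -0.1, 0.0]
gripper_width: 0.085
gripper_force: 0.0
2177 ((0.636505126953125, -0.24385130405426025), 0.02191314846277237) 0.10624894997026602
delta [-0.0005 -0.0002  0.1369] [ 0.0006 -0.0003  0.0006] rows>= 2.2 yaw now 55.0 t 3.25
[ 0.63569661 -0.24416995  0.20085769]
```

```bash
python3 -m pendant '{"deltas":[[0,0,0.03,0,0,0,0.085],[0,0,0.07,0,0,0,0.085],[0,0,0.11,0,0,0,0.085],[0,0,0.136,0,0,0,0.085],[0,0,0.136,0,0,0,0.07],[0,0,0.136,0,0,0,0.03],[0,0,0.136,0,0,0,0.03],[0,0,0.136,0,0,0,0.03],[0,0,0.136,0,0,0,0.03],[0,0,0.136,0,0,0,0.03]]}' 40
python3 - <<'E'
from h import *
plan(.636,-.2445,.20,55); plan(.6145,-.0225,.20,54);plan(.6145,-.0225,.13,54)
E
```

```text
clock: 4.5
tcp_pos: [0.6376, -0.2452, 0.0668]
orientation: [0.301, 0.954, 0.0, 0.002]
force: [0.2, 1.3, 7.9]
gripper_width: 0.043
gripper_force: 40.5
delta [ 1.300e-03 -1.000e-04 -1.332e-01] [0.0015 0.0034 0.0003] rows>= 2.1 yaw now 55.0 t 4.5
delta [ 0.1461  0.1695 -0.1334] [0.0015 0.0034 0.0177] rows>= 4.2 yaw now 55.0 t 4.5
delta [ 0.1464  0.1693 -0.0634] [0.0015 0.0034 0.0177] rows>= 3.7 yaw now 55.0 t 4.5
```

```bash
python3 -m pendant '{"deltas":[[0,0,-0.03,0,0,0,0.03],[0,0,-0.07,0,0,0,0.03],[0,0,-0.11,0,0,0,0.03],[0,0,-0.133,0,0,0,0.03],[0.02,0.023,-0.135,0,0,0,0.03],[0.05,0.058,-0.135,0,0,0.005,0.03],[0.08,0.093,-0.135,0,0,0.01,0.03],[0.11,0.127,-0.135,0,0,0.015,0.03],[0.132,0.153,-0.135,0,0,0.017,0.03],[0.1455,0.1693,-0.135,0,0,0.017,0.03],[0.1455,0.1693,-0.135,0,0,0.017,0.03],[0.1455,0.1693,-0.135,0,0,0.017,0.03]]}'
python3 - <<'E'
from h import *
P,im,d=grab('side'); save('s2.png',im[90:230,180:340],4)
P,im,d=grab('top'); W=cloud(P,d); X=W.reshape(-1,3); X=X[~np.isnan(X[:,0])]
h=X[(np.hypot(X[:,0]-.5424,X[:,1]-.0316)<.045)&(X[:,2]>.146)&(X[:,2]<.165)][:,:2]; print(h.mean(0),len(h))
plan(.6145,-.0225,.095,54)
E
```

```text
clock: 6.0
tcp_pos: [0.6141, -0.0252, 0.1996]
orientation: [0.31, 0.951, -0.001, 0.001]
force: [0.2, -1.4, -1.4]
gripper_width: 0.0431
gripper_force: 40.9
[0.5422247  0.03187581] 121
delta [0.0014 0.0026 0.1044] [-0.0009  0.001  -0.0025] rows>= 1.7 yaw now 53.9 t 6.1
```

View pics/s2.png

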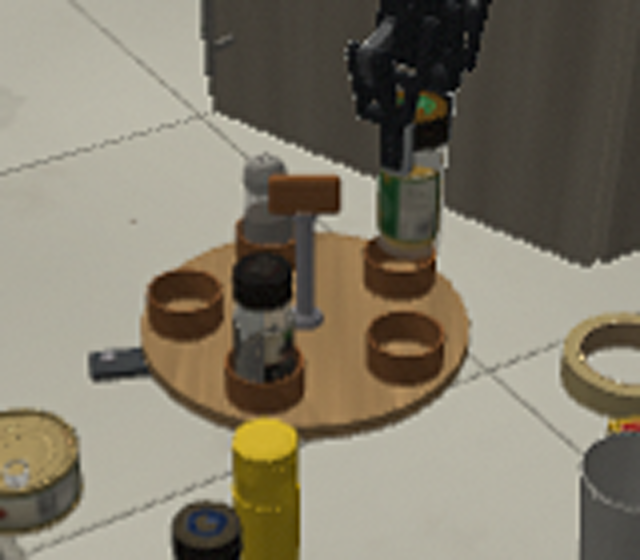

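```bash
python3 -m pendant '{"deltas":[[0.001,0.002,0.02,0,0,0,0.03],[0.0015,0.0022,0.05,0,0,0,0.03],[0.0015,0.0022,0.065,0,0,0,0.03],[0.0015,0.0022,0.065,0,0,0,0.03]]}'
python3 - <<'E'
from h import *
plan(.6155,-.0235,.0955,54)
P,im,d=grab('top'); W=cloud(P,d);X=W.reshape(-1,3); X=X[~np.isnan(X[:,0])]
c=np.array([.5424,.0316]); rg=X[(X[:,2]>.046)&(X[:,2]<.062)][:,:2]-c; z=rg[:,0]+1j*rg[:,1]
for a in (180,36,324):
    m=z[np.abs(z-.09*np.exp(1j*np.radians(a-.8)))<.034]; m=np.c_[m.real,m.imag]
    cc,r=circ(m); print(a,cc+c,r,len(m), c+.09*np.array([np.cos(np.radians(a-.8)),np.sin(np.radians(a-.8))]))
E
```

```text
clock: 6.6
tcp_pos: [0.6134, -0.0211, 0.1333]
orientation: [0.309, 0.951, -0.001, -0.001]
force: [-1.0, -0.2, -1.1]
gripper_width: 0.0432
gripper_force: 40.8
delta [-0.0032 -0.0006  0.0378] [-0.0017 -0.0016 -0.0008] rows>= 0.6 yaw now 54.0 t 6.6
180 [0.45235556 0.03342018] 0.02671852011502444 86 [0.45240877 0.0328566 ]
36 [0.5424 0.0316] 0.0 0 [0.61594304 0.08347891]
324 [ 0.6141569  -0.02372121] 0.02728785077520905 34 [ 0.61446582 -0.02231212]
```

```bash
python3 -m pendant '{"deltas":[[-0.0022,-0.001,0.005,0,0,0,0.03],[-0.0022,-0.001,0.018,0,0,0,0.03],[-0.0022,-0.001,0.028,0,0,0,0.03],[-0.0022,-0.001,0.036,0,0,0,0.03],[-0.0022,-0.001,0.037,0,0,0,0.03]]}'
```

```text
clock: 7.28
tcp_pos: [0.6146, -0.0222, 0.0964]
orientation: [0.309, 0.951, -0.0, -0.001]
force: [-0.4, 0.5, -0.7]
gripper_width: 0.0432
gripper_force: 40.8
```

```bash
python3 -m pendant '{"deltas":[[0,0,0.0015,0,0,0,0.03],[0,0,0.0015,0,0,0,0.05],[0,0,0.0015,0,0,0,0.062],[0,0,0.0015,0,0,0,0.062],[0,0,-0.02,0,0,0,0.062],[0,0,-0.06,0,0,0,0.07],[0,0,-0.1,0,0,0,0.085],[0,0,-0.115,0,0,0,0.085]]}'
python3 - <<'E'
from h import *
P,im,d=grab('top'); W=cloud(P,d);X=W.reshape(-1,3); X=X[~np.isnan(X[:,0])]
k=X[(np.hypot(X[:,0]-.49,X[:,1]+.3575)<.035)&(X[:,2]>.098)&(X[:,2]<.115)]
print(len(k),cv2.minEnclosingCircle(k[:,:2].astype(np.float32)))
plan(.58,-.2,.2,20);plan(.49,-.357,.18,0); print(robot.state()['qpos'])
E
```

```text
clock: 8.28
tcp_pos: [0.6166, -0.0225, 0.2149]
orientation: [0.309, 0.951, 0.001, 0.002]
force: [-0.2, -0.0, 0.1]
gripper_width: 0.0849
gripper_force: 0.0
213 ((0.48999863862991333, -0.35752207040786743), 0.02050790749490261)
delta [-0.0744 -0.1654  0.0154] [0.0042 0.003  0.5939] rows>= 3.2 yaw now 54.0 t 8.32
delta [-0.0937 -0.3453  0.0349] [0.0048 0.0023 0.9429] rows>= 5.8 yaw now 54.0 t 8.32
[-0.19348955  0.61132238  0.30117066  1.64236553 -0.21691872  0.91566396
  1.13109973]
```

```bash
python3 -m pendant '{"deltas":[[-0.01,-0.04,0,0,0,0.1,0.085],[-0.03,-0.1,0.005,0,0,0.25,0.085],[-0.05,-0.15,0.01,0,0,0.42,0.085],[-0.065,-0.2,0.015,0,0,0.58,0.085],[-0.075,-0.25,0.02,0,0,0.73,0.085],[-0.088,-0.3,0.03,0,0,0.86,0.085],[-0.093,-0.335,0.034,0.003,0.002,0.93,0.085],[-0.0937,-0.345,0.035,0.003,0.002,0.943,0.085],[-0.0937,-0.345,0.035,0.003,0.002,0.943,0.085],[-0.0937,-0.345,0.035,0.003,0.002,0.943,0.085]]}'
python3 - <<'E'
from h import *
plan(.49,-.357,.066,0)
P,im,d=grab('wrist'); W=cloud(P,d);X=W.reshape(-1,3); X=X[~np.isnan(X[:,0])]
k=X[(np.hypot(X[:,0]-.49,X[:,1]+.3575)<.035)&(X[:,2]>.098)&(X[:,2]<.115)]
print(len(k),cv2.minEnclosingCircle(k[:,:2].astype(np.float32)))
P,im,d=grab('side'); save('s3.png',im[90:230,180:340],4)
E
```

```text
clock: 9.57
tcp_pos: [0.4897, -0.3544, 0.177]
orientation: [0.706, 0.708, -0.0, -0.002]
force: [0.1, 1.0, 0.1]
gripper_width: 0.0851
gripper_force: 0.0
delta [-0.0028  0.0006  0.1109] [-0.0031 -0.0021  0.0033] rows>= 1.8 yaw now 0.2 t 9.57
2284 ((0.4897286891937256, -0.3586190640926361), 0.020590534433722496)
```

View pics/s3.png

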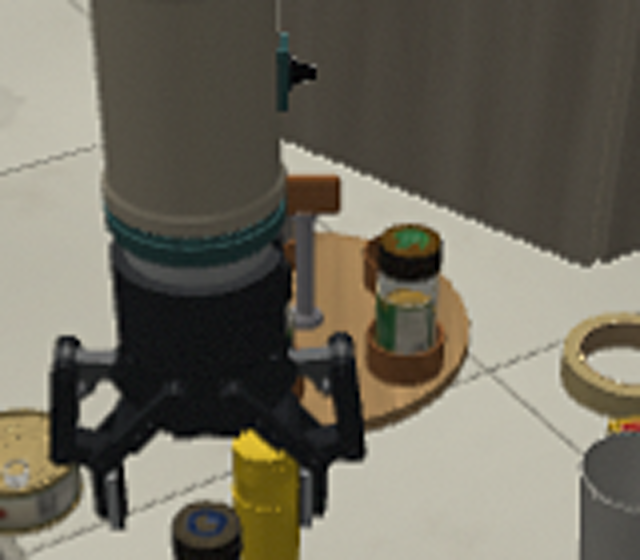

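The green-topped jar stands upright in the back-right cup (408,300). Next is the black jar.

```bash
python3 -m pendant '{"deltas":[[-0.003,0,0.03,0,0,0,0.085],[-0.003,0,0.065,0,0,0,0.085],[-0.003,0,0.095,0,0,0,0.085],[-0.003,0,0.11,0,0,0,0.085],[-0.003,0,0.11,0,0,0,0.06],[-0.003,0,0.11,0,0,0,0.03],[-0.003,0,0.11,0,0,0,0.03],[-0.003,0,0.11,0,0,0,0.03],[-0.003,0,0.11,0,0,0,0.03]]}' 40
python3 - <<'E'
from h import *
plan(.49,-.357,.22,0);plan(.46,-.2,.22,20); plan(.4524,.0331,.22,90);plan(.4524,.0331,.22,70)
E
```

```text
clock: 10.8
tcp_pos: [0.489, -0.3602, 0.0687]
orientation: [0.707, 0.707, -0.001, -0.0]
force: [-0.1, 1.1, 6.1]
gripper_width: 0.0399
gripper_force: 40.6
delta [ 0.003   0.0008 -0.1513] [-0.0011  0.001   0.    ] rows>= 2.4 yaw now 0.0 t 10.8
delta [ 0.1601 -0.0291 -0.1514] [-0.0013  0.0008 -0.349 ] rows>= 3.6 yaw now 0.0 t 10.8
delta [ 0.3932 -0.0367 -0.1516] [-1.7000e-03 -1.0000e-04 -1.5708e+00] rows>= 8.4 yaw now 0.0 t 10.8
delta [ 0.3932 -0.0367 -0.1516] [-1.6000e-03  2.0000e-04 -1.2217e+00] rows>= 6.8 yaw now 0.0 t 10.8
```

```bash
python3 -m pendant '{"deltas":[[0,0,-0.03,0,0,0,0.03],[0,0,-0.08,0,0,0,0.03],[0,0,-0.13,0,0,0,0.03],[0.01,-0.001,-0.165,0,0,-0.03,0.03],[0.04,-0.004,-0.172,0,0,-0.12,0.03],[0.085,-0.008,-0.172,0,0,-0.26,0.03],[0.13,-0.012,-0.172,0,0,-0.4,0.03],[0.175,-0.016,-0.172,0,0,-0.54,0.03],[0.22,-0.02,-0.172,0,0,-0.68,0.03],[0.265,-0.024,-0.172,0,0,-0.82,0.03],[0.31,-0.028,-0.172,0,0,-0.96,0.03],[0.35,-0.032,-0.172,0,0,-1.09,0.03],[0.38,-0.034,-0.172,0,0,-1.18,0.03],[0.391,-0.035,-0.172,0,0,-1.22,0.03],[0.391,-0.035,-0.172,0,0,-1.22,0.03],[0.391,-0.035,-0.172,0,0,-1.22,0.03]]}'
python3 - <<'E'
from h import *
plan(.454,.0327,.135,70);plan(.454,.0327,.0975,70)
E
```

```text
clock: 12.8
tcp_pos: [0.4538, 0.0298, 0.2396]
orientation: [0.176, 0.984, -0.001, -0.002]
force: [-0.9, -1.0, -1.4]
gripper_width: 0.0397
gripper_force: 40.7
delta [0.0005 0.0029 0.1046] [-0.0015 -0.0029 -0.0049] rows>= 1.7 yaw now 69.7 t 12.8
delta [0.0004 0.003  0.1421] [-0.0015 -0.0029 -0.0049] rows>= 2.3 yaw now 69.7 t 12.8
```

```bash
python3 -m pendant '{"deltas":[[0.0004,0.002,0.03,0,0,0,0.03],[0.0004,0.0022,0.07,0,0,0,0.03],[0.0004,0.0022,0.1,0,0,0,0.03],[0.0004,0.0022,0.102,0,0,0,0.03],[0.0004,0.0022,0.102,0,0,0,0.03]]}'
python3 - <<'E'
from h import *
plan(.454,.0327,.0975,70)
P,im,d=grab('side'); save('s4.png',im[90:230,180:340],4)
P,im,d=grab('top'); W=cloud(P,d);X=W.reshape(-1,3); X=X[~np.isnan(X[:,0])]
c=np.array([.5424,.0316]); rg=X[(X[:,2]>.046)&(X[:,2]<.062)][:,:2]
m=rg[np.hypot(*(rg-[.4524,.033]).T)<.034]; print(circ(m),len(m))
E
```

```text
clock: 13.42
tcp_pos: [0.4543, 0.0329, 0.1382]
orientation: [0.175, 0.985, -0.0, -0.001]
force: [-0.7, 1.0, -1.8]
gripper_width: 0.0392
gripper_force: 40.8
delta [ 0.0002 -0.0002  0.0407] [-0.0008 -0.0024 -0.0034] rows>= 0.7 yaw now 69.8 t 13.43
(array([0.45222473, 0.0340522 ]), np.float64(0.027084579914028514)) 34
```

View pics/s4.png

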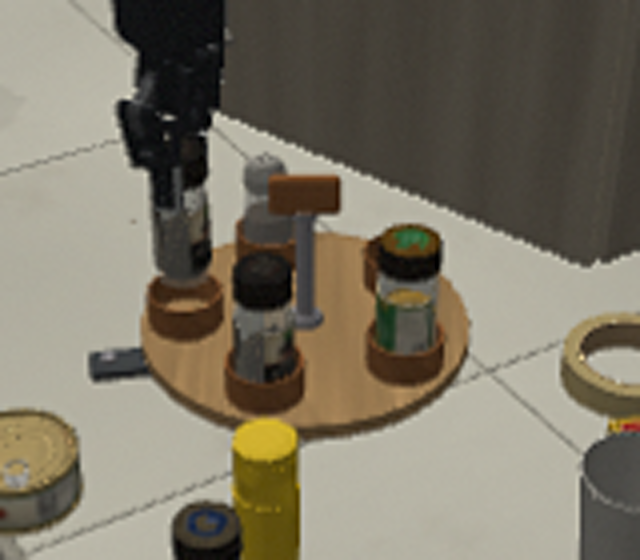

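The jar hangs centred over the front cup (186,300), so I lower it.

```bash
python3 -m pendant '{"deltas":[[0,0.0003,0.008,0,0,0,0.03],[0,0.0003,0.02,0,0,0,0.03],[0,0.0003,0.03,0,0,0,0.03],[0,0.0003,0.039,0,0,0,0.03],[0,0.0003,0.0405,0,0,0,0.03],[0,0.0003,0.0405,0,0,0,0.03]]}'
```

```text
clock: 14.28
tcp_pos: [0.4535, 0.0339, 0.0968]
orientation: [0.175, 0.985, -0.0, -0.002]
force: [0.2, 0.5, -0.4]
gripper_width: 0.0396
gripper_force: 40.8
```

```bash
python3 -m pendant '{"deltas":[[0,0,0,0,0,0,0.05],[0,0,0,0,0,0,0.06],[0,0,0,0,0,0,0.062],[0,0,-0.02,0,0,0,0.062],[0,0,-0.06,0,0,0,0.062],[0,0,-0.11,0,0,0,0.05],[0,0,-0.135,0,0,0,0.05],[0,0,-0.135,0,0,0,0.05]]}'
cat > m.py <<'E'
from h import *
c=np.array([.5424,.0316])
for n in ['top','side']:
    P,im,d=grab(n); W=cloud(P,d); rr=np.hypot(W[...,0]-c[0],W[...,1]-c[1])
    g=im.max(2); k=(rr>.128)&(rr<.175)&(W[...,2]<.03)&(g<110)&(W[...,0]<.46)&(np.abs(W[...,1])<.06)
    p=W[k]; 
    if len(p)>20:
        v=p[:,:2]-c; az=np.degrees(np.arctan2(v[:,1],v[:,0]))%360
        print(n,'tongue',len(p),'rmax',rr[k].max(),'az mean/mid',az.mean(),(np.percentile(az,2)+np.percentile(az,98))/2,np.ptp(az),p[:,2].mean())
    X=W.reshape(-1,3); X=X[~np.isnan(X[:,0])]
    h=X[(np.hypot(X[:,0]-c[0],X[:,1]-c[1])<.045)&(X[:,2]>.146)&(X[:,2]<.165)][:,:2]
    if len(h)>20: ev=np.linalg.svd(h-h.mean(0))[2][0]; print(n,'handle',h.mean(0),np.degrees(np.arctan(ev[1]/ev[0])),len(h))
    for r in robot.trace(n,'shaker')[:1]:
        q=W[r['mask']]; q=q[q[:,2]>.04]; t=q[q[:,2]>.095][:,:2]; cc=cv2.minEnclosingCircle(t.astype(np.float32))
        v=np.array(cc[0])-c; print(n,'shaker',r['score'],cc,'az',np.degrees(np.arctan2(v[1],v[0]))%360,np.linalg.norm(v))
E
python3 - <<'E'
from m import *
plan(.5424,.0316,.23,-90.8)
save('s5.png',im[90:230,180:340],4)
E
```

```text
clock: 15.28
tcp_pos: [0.4554, 0.0341, 0.2338]
orientation: [0.174, 0.985, 0.001, 0.0]
force: [-0.5, -0.3, 0.1]
gripper_width: 0.0505
gripper_force: 0.0
top tongue 138 rmax 0.16473475714236455 az mean/mid 189.02998979969215 188.87026585854653 12.301984290391715 0.008112184855037672
top handle [0.54221238 0.03186725] -1.3076155713360067 122
top shaker 0.75 ((0.5166823863983154, 0.11067774146795273), 0.01282752025872469) az 108.01552930398833 0.08315458402901142
side tongue 93 rmax 0.16727843132398584 az mean/mid 191.22743255741733 191.52747469637822 34.89745922155862 0.007302668992779048
side handle [0.53940793 0.02708604] -0.37046955404664594 63
side shaker 0.47 ((0.5134997367858887, 0.07473427802324295), 0.048743024468421936) az 123.82235744178219 0.05192100879635656
delta [-0.0846  0.0285  0.0005] [-8.2000e-03  1.4000e-03  2.8048e+00] rows>= 15.0 yaw now 69.9 t 15.47
```

View pics/s5.png

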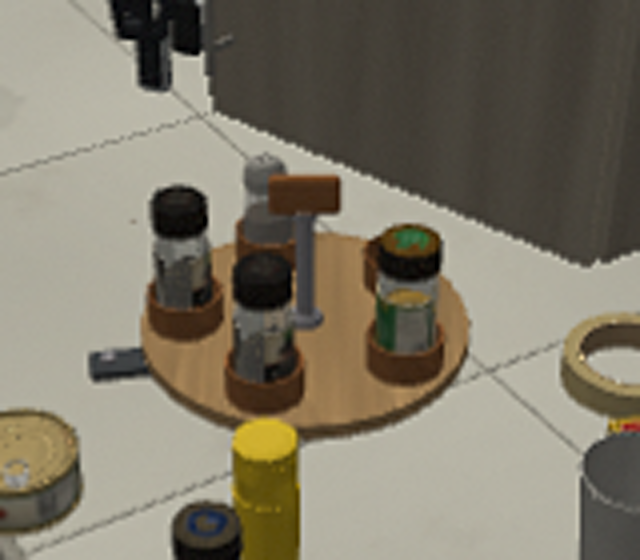

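Both jars are upright in their cups at (185,265) and (408,300). The deck needs about +81.8° (tongue azimuth 188.9°, shaker 107.1°). I move over the handle.

```bash
python3 -m pendant '{"deltas":[[-0.005,0.002,0,0,0,0.17,0.05],[-0.01,0.004,0,0,0,0.35,0.05],[-0.015,0.006,0,0,0,0.53,0.05],[-0.02,0.008,0,0,0,0.71,0.05],[-0.026,0.01,0,0,0,0.89,0.05],[-0.032,0.012,0,0,0,1.07,0.05],[-0.038,0.014,0,0,0,1.25,0.05],[-0.044,0.016,0,0,0,1.43,0.05],[-0.05,0.018,0,0,0,1.61,0.05],[-0.056,0.02,0,0,0,1.79,0.05],[-0.062,0.022,0,0,0,1.97,0.05],[-0.068,0.024,0,0,0,2.15,0.05],[-0.074,0.026,0,0,0,2.33,0.05],[-0.08,0.027,0,0,0,2.51,0.05],[-0.084,0.028,0,0,0,2.68,0.05],[-0.0846,0.0285,0,0,0,2.79,0.05],[-0.0846,0.0285,0,0,0,2.805,0.05],[-0.0846,0.0285,0,0,0,2.805,0.05],[-0.0846,0.0285,0,0,0,2.805,0.05]]}'
python3 - <<'E'
from h import *
plan(.5424,.0316,.122,-90.9); print(np.round(robot.state()['qpos'],2))
E
```

```text
clock: 17.85
tcp_pos: [0.5432, 0.0316, 0.2316]
orientation: [1.0, -0.007, -0.002, -0.0]
force: [0.6, 0.8, -0.1]
gripper_width: 0.0501
gripper_force: 0.0
delta [-3.000e-04  1.000e-04  1.096e-01] [-0.0005  0.0039  0.0024] rows>= 1.8 yaw now -90.8 t 17.85
[-0.72  0.68  1.02  1.83 -0.67  1.03 -1.01]
```

```bash
python3 -m pendant '{"deltas":[[0,0,0.02,0,0,0.002,0.05],[0,0,0.05,0,0.002,0.002,0.05],[0,0,0.08,0,0.003,0.002,0.05],[0,0,0.1,0,0.003,0.002,0.05],[0,0,0.108,0,0.003,0.002,0.05],[0,0,0.108,0,0.003,0.002,0.03],[0,0,0.108,0,0.003,0.002,0.015],[0,0,0.108,0,0.003,0.002,0.005],[0,0,0.108,0,0.003,0.002,0.005],[0,0,0.108,0,0.003,0.002,0.005]]}' 40
python3 - <<'E'
from h import *
plan(.5424,.0316,.123,-9.1); s=robot.state(); print(s['ft_torque'],np.round(s['qpos'],2))
E
```

```text
clock: 19.1
tcp_pos: [0.5438, 0.032, 0.1256]
orientation: [1.0, -0.008, 0.001, -0.001]
force: [-2.6, 1.5, 8.4]
gripper_width: 0.0134
gripper_force: 65.1
delta [-0.0014  0.0004  0.0025] [-3.0000e-04 -3.0000e-03 -1.4282e+00] rows>= 7.6 yaw now -90.9 t 19.1
[ 0.4370868   0.38841284 -0.11541739] [-0.63  0.8   0.87  1.93 -0.85  0.83 -0.88]
```

```bash
python3 -m pendant '{"deltas":[[0,0,0,0,0,-0.02,0.005],[0,0,0,0,0,-0.06,0.005],[0,0,0,0,0,-0.12,0.005],[-0.0005,0,0,0,0,-0.2,0.005],[-0.0005,0,0,0,0,-0.28,0.005],[-0.0005,0,0,0,0,-0.36,0.005],[-0.0005,0,0,0,0,-0.44,0.005],[-0.001,0,0,0,0,-0.52,0.005],[-0.001,0,0,0,0,-0.6,0.005],[-0.001,0,0,0,0,-0.68,0.005],[-0.001,0,0,0,0,-0.76,0.005],[-0.001,0,0,0,0,-0.84,0.005],[-0.001,0,0,0,0,-0.92,0.005],[-0.001,0,0,0,0,-1.0,0.005],[-0.001,0,0,0,0,-1.08,0.005],[-0.001,0,0,0,0,-1.16,0.005],[-0.001,0,0,0,0,-1.24,0.005],[-0.001,0,0,0,0,-1.31,0.005],[-0.001,0,0,0,0,-1.37,0.005],[-0.001,0,0,0,0,-1.4,0.005]]}'
python3 - <<'E'
from m import *
plan(.5424,.0316,.125,-9.1); save('s6.png',im[90:230,180:340],4)
E
```

```text
clock: 21.6
tcp_pos: [0.5425, 0.0335, 0.1255]
orientation: [0.769, 0.639, 0.002, -0.001]
force: [-1.8, 4.8, 9.5]
gripper_width: 0.0134
gripper_force: 65.1
top tongue 138 rmax 0.16478839473140225 az mean/mid 189.01362228554626 188.84813080701747 12.20217925453241 0.008169866440324938
top handle [0.53894883 0.01280465] -71.7928907110004 29
top shaker 0.62 ((0.4507921040058136, 0.016406085342168808), 0.017214754596352577) az 189.4172428190807 0.09285936490796784
side tongue 93 rmax 0.16732562586461222 az mean/mid 190.57123846135434 189.38209493998983 17.64223112754553 0.0071222767545017765
side handle [0.53928733 0.02585459] -62.175813655321434 108
side shaker 0.75 ((0.45052820444107056, 0.012930854223668575), 0.016702502965927124) az 191.48659549213062 0.09374947372246759
delta [-0.0018  0.0002  0.0005] [ 0.0004 -0.0035 -0.0268] rows>= 0.1 yaw now -10.6 t 21.8
```

View pics/s6.png

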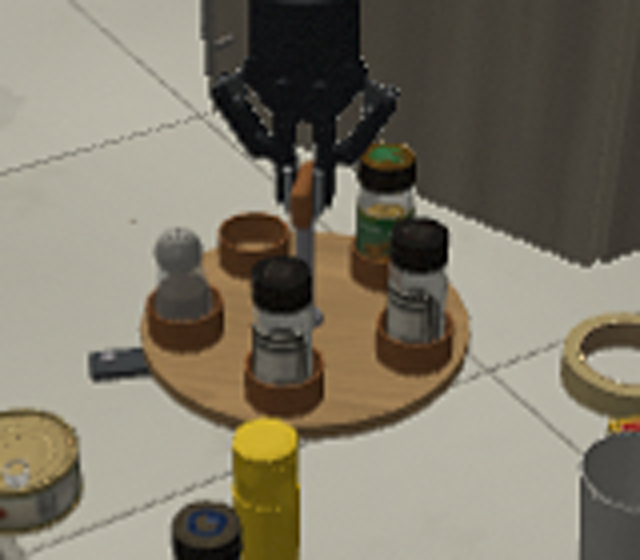

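```bash
cat > r.py <<'E'
from h import *
c=np.array([.5424,.0316]); P,im,d=grab('top'); W=cloud(P,d);X=W.reshape(-1,3); X=X[~np.isnan(X[:,0])]
rg=X[(X[:,2]>.046)&(X[:,2]<.062)][:,:2]-c
s=robot.state(); y0=Ro.from_quat(s['orientation']).as_matrix()[:,1]; D=np.degrees(np.arctan2(y0[1],y0[0]))+90
for a in (36,108,180,252):
    g=.09*np.array([np.cos(np.radians(a+D)),np.sin(np.radians(a+D))]); m=rg[np.hypot(*(rg-g).T)<.034]
    if len(m)>15:
        cc,r=circ(m); print(a,len(m),round(r,4),'deck angle',(np.degrees(np.arctan2(cc[1],cc[0]))-a)%360,np.linalg.norm(cc))
print('tool implies',D,'t',s['clock'],s['force'],s['ft_torque'])
E
python3 r.py
```

```text
36 24 0.0276 deck angle 79.84484740816791 0.0899803223602089
108 104 0.0269 deck angle 79.04983372157892 0.09019138748576934
180 58 0.0264 deck angle 80.05322643170388 0.09035616526137792
252 79 0.0263 deck angle 80.03960817540252 0.09072618516496599
tool implies 79.3708612958183 t 21.85 [-2.88197657  3.95210472 10.57043481] [0.8273293  0.63270781 0.03271693]
```

```bash
python3 -m pendant '{"deltas":[[0,0,0,0,0,-0.006,0.005],[0,0,0,0,0,-0.012,0.005],[0,0,0,0,0,-0.018,0.005],[0,0,0,0,0,-0.018,0.005],[0,0,0,0,0,-0.018,0.005],[0,0,0,0,0,-0.018,0.005],[0,0,0,0,0,-0.018,0.005],[0,0,0,0,0,-0.018,0.005]]}'; python3 r.py; python3 m.py | grep shaker
```

```text
clock: 22.85
tcp_pos: [0.5424, 0.0335, 0.1255]
orientation: [0.764, 0.645, 0.001, -0.001]
force: [-1.6, 4.3, 9.9]
gripper_width: 0.0134
gripper_force: 65.2
36 25 0.0262 deck angle 81.48702158677598 0.09071793638842837
108 101 0.0268 deck angle 79.92706534736607 0.09016171329605348
180 62 0.027 deck angle 80.92339037199372 0.08980717681164171
252 71 0.0267 deck angle 81.00416617712432 0.09094598952684452
tool implies 80.37280165443676 t 22.9 [-1.73035932  4.4102735  10.2474491 ] [ 0.82448801  0.68642148 -0.01796037]
top shaker 0.81 ((0.451433390378952, 0.015039034187793732), 0.01710144616663456) az 190.31800460723153 0.09246182809452343
side shaker 0.64 ((0.4499738812446594, 0.009492466226220131), 0.01670791208744049) az 193.45191972086903 0.09503331246323646
```

```bash
python3 -c "
from station import robot
print(robot.close_job())"
```

```text
the job is handed in; nothing more can be done
None
```

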